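Hold the pink flower casting to the light

TASK

Clear the dusting brush off the viewing stand: lay it flat, without dropping it, in the empty blue-lined compartment of the tool tray, bristles towards the same end as the spatula's blade. Then pick up the clear casting with the pink flower, touching it with the fingers by its two frosted sides only and never by a polished face, and hold it still and upright in the lamp's beam, halfway between lamp and lens at the height of their centres, with its polished faces square to the beam so that I can look through lens and block into the lamp; finish while holding it there. Leave the other two castings, the spatula and the tweezers where they are.

Things in the scene. Friction and masses are not known exactly. Their poses are not given: they have to be found in the camera images.
- view_stand: Viewing stand, fixed. White foot plate, y -50 to 50 mm, x -195 to 155 mm, 12 mm thick. On posts: round black LED lamp (82 mm across) at -x, glowing face at x = -110 mm looking to +x; round black-rimmed magnifying lens (98 mm) at x = 120 mm. Their centres are 140 mm and tops 195 mm above the table. Origin: on the table below beam_mid; x along the beam, away from the robot within 0.3 rad; z up
- beam_mid (a point): The point on the beam halfway along the free gap of 220 mm between lamp and lens, 140 mm above the table. Axes as the stand's: x along the beam from lamp to lens. The lamp's thin cord runs from its back to a small white power bank (95 by 45 by 20 mm) on the table about 300 mm to the -y side
- brush: Dusting brush, 200 mm, 45 g, flat on the stand's foot plate, handle jutting out over the plate's +y edge. Wooden handle 16 mm wide, 14 mm thick from x = -100 to -15 mm, then 24 mm wide; steel ferrule 33 mm wide, 16 mm thick, x 20 to 50 mm; dark stiff bristles to x = 100 mm. Origin: underside at mid length; x towards the bristles, z up. Good grip: across the handle at x = -55 mm, clear of the plate
- brush_tip (a point): End of the bristles, 100 mm along x from the brush's origin
- tray: Shallow plywood tool tray, fixed, 236 mm (x) by 180 mm (y) by 18 mm high, walls and floor 3 mm, with three compartments along x, each 230 by 56 mm inside. One is empty with a blue liner, the others hold spatula and tweezers; which is where varies. Origin: on the table under its centre; x along the compartments, away from the robot within 0.15 rad
- brush_bed: Blue liner in the brush's compartment, 224 by 44 by 1.5 mm, in the compartment's middle. Origin: centre of its underside, 3 mm above the table; x along the compartment towards the end where the spatula's blade points and the bristles go. The brush lies in place with its origin over this one, 1.5 mm higher
- rose_block: Clear resin casting with a pink flower, the block to hold: upright on a 3 mm cork mat, 28 mm thick (x), 44 mm wide (y), 76 mm tall, 96 g. Origin: centre of its foot, z up. The two narrow sides facing +y and -y are frosted (milky), 44 mm apart, to be gripped; the wide faces to +x and -x are polished and clear
- rose_window: The clear polished part of the pink-flower block (all of it between the two frosted layers, 3 mm each): not to be touched by the robot. Same origin and axes as rose_block
- rose_center (a point): Centre of the pink-flower block, 38 mm above its foot
- blue_block: A like casting with a blue flower, same size; leave standing. Three castings stand in a row on the mat, about 100 mm apart; their order varies
- yellow_block: A like casting with a yellow flower, same size; leave standing
- spatula: Palette spatula 190 mm long with dark wooden handle and steel blade, lying in its own compartment, blade to +x of the tray; leave it. Origin: underside at mid length, x towards the blade
- tweezers: Steel tweezers 140 mm long lying in their own compartment; leave them. Origin: underside at mid length

How it is judged:
By the outcome, as a careful person would: the job done as asked, in the order asked, and still so for the second after the job is handed in, while the arm keeps its last pose, push and grip.
It also fails if it takes over 58 s, if anything falls off the work surface, if the arm or the gripper's body presses on something with over 40 N, if the wrist force passes 120 N, or if a joint passes its speed limit or range.

ROBOT

A 6-joint arm with a two-finger parallel gripper is mounted at the origin on the work surface. World frame = base frame: x ahead of the robot, y to its left, z up, the work surface at z = 0. Lengths are in mm, angles in rad, forces in N, time in s.
With the tool pointing down it reaches from about 325 to 750 mm from the base axis. Payload 7.6 kg.
Tool frame: the origin (TCP) lies at the centre of the arm's flange, where the gripper is bolted on; the fingertips stand 173 mm ahead of it and the grasp point (between the pads) lies 155 mm ahead of it; z points along the fingers, y is the line along which they close (so a half turn about z gives the same grasp; the last joint's range is limited). The gripper opens to 85 mm and grips with 20 to 120 N. Pads are 22 mm wide; open, the fingers measure 114 mm over their backs; the gripper's body (76 mm by 85 mm) begins 54 mm behind the grasp point. The pads swing forward as they close: fully open they stand 13 mm farther back than shut.
Start: joints at [1.146, 0.052, 1.401, -0, 1.689, -0.07], TCP at [182.365, 492.313, 404.723] pointing down, gripper open.
Joint ranges: [-2.9, 2.9], [-0.91, 2.17], [0.12, 2.37], [-1.06, 4.2], [0.26, 2.73], [-2.93, 2.93]. Speed limits (rad/s): [2.57, 2.57, 3.01, 3.14, 3.14, 3.14].

INTERFACE

Orientations are given as a unit quaternion [x, y, z, w].
In Python, from cell import arm gives the robot as it stands.
- The arm moves only by the tool jog_arm, never from a script. Its argument "increments" is a list of rows, each a list of 5 numbers: the shift along the tool's x, y, z in units of 0.12 m (1.0 is 0.12 m), then the turn about the tool's z in units of 30 degrees (1.0 is 30 degrees), then the closure, from 0 (fully open) to 1 (shut). A call has 1 to 20 rows; each row is the pose to reach, as a shift and turn from the pose commanded when the call began, along the tool's axes at that moment; what a row does not reach only later rows make up. A row lasts 1/10 s, in which the tool goes at most 50 mm and 8.59 degrees, less where a joint would pass 70% of its speed; a pose out of reach is approached as far as the arm can. A call with a number of a shift or a turn outside -1 to 1 is refused whole. A call with a gripper value outside its range is refused whole. The fingers move at their own pace and stop on an object; the grip force is fixed at half the most. Time passes only in rows, so rows that repeat a pose let the fingers close. It gives the time, the measured TCP pose, the force, the opening and the grip force at its end, in the units of the state.
- arm.sense(): the state, without advancing time (a new reading comes with each control period).
- arm.camera(name): name is "scene" or "side" or "wrist"; returns the picture (420x560x3 uint8, blue, green, red); there is no depth.
- arm.camera_model(name): a dict with "fovy" (degrees; the focal length in pixels is half the picture's height over the tangent of half this angle, whatever the lens; pixels are square), "cx", "cy" (the principal point, pixels), "extrinsics" (4x4, takes a point from world to camera coordinates). Camera axes: x right, y down, z forward; pixel columns grow to the right and rows downward; lengths in mm; the calibration is good to about 2 mm. A picture is of the moment at which its call begins: read the wrist's pose just before it. camera_model takes no time and is no camera call; for the wrist camera it gives the pose at the moment of the call.
- arm.sign_off(): hands the job in; it is judged then, once.
Trained networks look in the newest picture that a camera, given by its name, has taken for a name from the list of things; names that differ only in an ending like _2 or _b are one class to them, and where a whole thing is asked for, a point or a joint stands for the part that bears it (a point fixed in the world has none). Each returns a list of dicts, best first, with "score" (0 to 1); they miss things now and then, are a little off and sometimes report something else, mostly with a low value. They report only what shows in the picture. A call takes as long as a camera call.
- arm.spot_in(camera, name): "box" ([centre column, centre row, width, height] in pixels, round what is visible of it).
The state is a dict: "time": time; "joint_pos": joint angles; "joint_velocities": joint speeds; "joint_torque": joint torques, N m; "ee_pos": TCP position; "orientation": TCP orientation; "force": force on the tool from outside, world axes, zero at the start; "moment": the same for the moment, N m; "width": finger opening in mm; "grasp_force": force on a finger pad.
Only numpy, scipy, OpenCV 4.12 (cv2) and the standard library are available. Lean on these libraries where they do the work, as an engineer would, in place of code of your own. Each camera call takes 0.05 s, during which the arm holds its last target. There are 200 camera calls.

## Working session

There is one attempt and no reset: what is moved stays moved. The work goes in short steps, Python scripts to look and compute and a tool call to move; the robot and the scene stay as the last step left them, time stands still between calls to the robot, and variables do not carry over. Pictures are saved under pics/ and viewed, at most 10 in all, crops included, and the job is handed in when it is done.

Besides the shell and the picture viewer there is one more tool, called after "Request:" as name([rows], argument=value, ...), one row to a line, values as JSON. jog_arm: Moves the arm, as the interface text tells. Shifts and turns lie within -1 to 1; 1 stands for 0.12 m of shift or 30 degrees of turn. Its arguments: {"type":"object","properties":{"increments":{"type":"array","items":{"type":"array","items":{"type":"number"}}}},"required":["increments"]}

```bash
mkdir -p pics; ls; python3 - <<'E'
from cell import arm
import cv2, numpy as np
s=arm.sense(); print({k:np.round(v,3).tolist() for k,v in s.items()})
ims=[arm.camera(n) for n in("scene","side","wrist")]
for n,i in zip(("scene","side","wrist"),ims):
    cv2.imwrite(f"pics/{n}0.png",i)
    m=arm.camera_model(n); print(n,m["fovy"],m["cx"],m["cy"],np.round(m["extrinsics"],3).tolist())
cv2.imwrite("pics/both0.png",cv2.resize(np.vstack([ims[0],ims[1]]),(800,1200))[:600])
for n in("scene","side"):
  for o in("brush","tray","brush_bed","rose_block","spatula","view_stand","blue_block","yellow_block"):
    print(n,o,[(round(d["score"],2),np.round(d["box"]).tolist()) for d in arm.spot_in(n,o)[:2]])
E
```

```text
pics
{'time': 0.0, 'joint_pos': [1.146, 0.053, 1.402, 0.0, 1.689, -0.07], 'joint_velocities': [0.001, 0.0, 0.001, -0.002, -0.0, -0.001], 'joint_torque': [0.002, -38.167, -36.02, 0.0, 0.006, -0.0], 'ee_pos': [182.356, 492.29, 403.872], 'orientation': [0.176, 0.984, -0.001, -0.0], 'force': [-0.961, -0.244, 0.826], 'moment': [0.058, -0.06, -0.061], 'grasp_force': 0.0, 'width': 85.367}
scene 53.26077401469019 279.43074481813136 217.65639907898318 [[0.044, 0.999, -0.006, -40.589], [0.66, -0.033, -0.751, -303.908], [-0.75, 0.029, -0.661, 1590.824], [0.0, 0.0, 0.0, 1.0]]
side 44.486395834294385 273.13571950627846 204.02571737329114 [[-0.976, -0.219, -0.022, 557.813], [-0.106, 0.554, -0.826, 135.768], [0.193, -0.803, -0.563, 1115.172], [0.0, 0.0, 0.0, 1.0]]
wrist 71.19939604024685 277.78523597723034 209.52883560057148 [[0.347, 0.938, -0.001, -526.124], [0.891, -0.329, 0.312, -40.459], [0.293, -0.109, -0.95, 379.688], [0.0, 0.0, 0.0, 1.0]]
scene brush [(0.57, [176.0, 246.0, 54.0, 9.0])]
scene tray [(0.57, [400.0, 241.0, 92.0, 69.0])]
scene brush_bed [(0.66, [415.0, 236.0, 43.0, 48.0])]
scene rose_block [(0.73, [318.0, 235.0, 21.0, 31.0])]
scene spatula [(0.67, [376.0, 242.0, 25.0, 49.0])]
scene view_stand [(0.98, [135.0, 221.0, 121.0, 136.0])]
scene blue_block [(0.81, [282.0, 231.0, 17.0, 29.0])]
scene yellow_block [(0.81, [247.0, 227.0, 15.0, 28.0])]
side brush [(0.75, [291.0, 170.0, 16.0, 36.0]), (0.19, [230.0, 370.0, 127.0, 24.0])]
side tray [(0.82, [229.0, 348.0, 144.0, 91.0])]
side brush_bed [(0.86, [229.0, 369.0, 126.0, 26.0])]
side rose_block [(0.58, [257.0, 255.0, 21.0, 46.0])]
side spatula [(0.74, [240.0, 321.0, 96.0, 9.0]), (0.69, [290.0, 170.0, 16.0, 39.0])]
side view_stand [(0.86, [327.0, 147.0, 156.0, 91.0])]
side blue_block [(0.74, [273.0, 231.0, 20.0, 40.0])]
side yellow_block [(0.93, [291.0, 207.0, 11.0, 37.0])]
```

View pics/scene0.png

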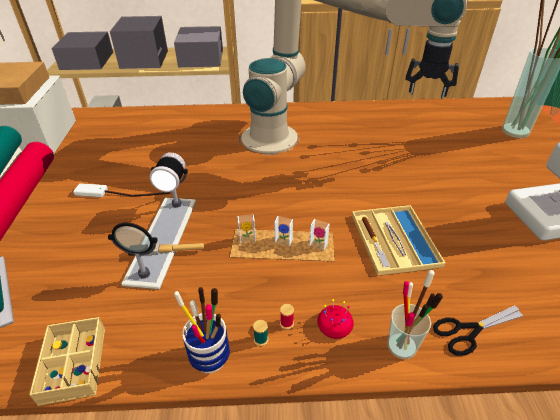

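View pics/side0.png

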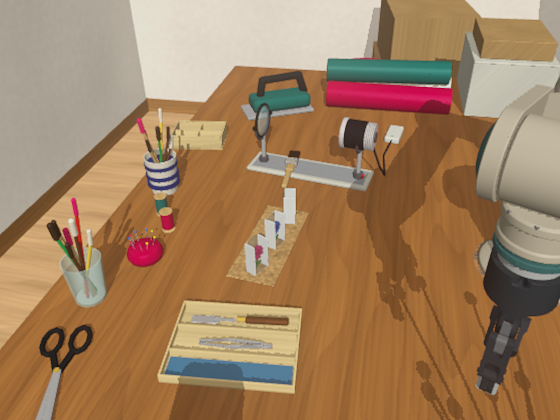

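The scene view shows the stand at left (foot plate 123–195, 200–287), with the brush handle ending at (204,246). The castings, left to right, are yellow, blue and rose (319,235). The tray's blue bed is at its +y side (415,236), and the spatula's blade points to the lower end (+x). The side view agrees: brush at (290,170), rose (257,255), tray corners (176,303), (302,303), (298,387), (160,384).

```bash
cat > h.py <<'E'
import numpy as np, cv2
from cell import arm
def KE(n,m=None):
    m=m or arm.camera_model(n); f=210/np.tan(np.radians(m["fovy"]/2))
    return np.array([[f,0,m["cx"]],[0,f,m["cy"]],[0,0,1]]),np.array(m["extrinsics"])
def ray(n,px,z,m=None):
    K,E=KE(n,m); d=E[:3,:3].T@np.linalg.solve(K,[*px,1]); c=-E[:3,:3].T@E[:3,3]
    return c+d*(z-c[2])/d[2]
def proj(n,P,m=None):
    K,E=KE(n,m); P=np.atleast_2d(P); q=(E[:3,:3]@P.T+E[:3,3:])
    q=K@q; return (q[:2]/q[2]).T
def rel(target_xy,z,yaw_y,s=None):
    """jog units to bring grasp axis over xy, TCP height z, tool y axis along world angle yaw_y"""
    from scipy.spatial.transform import Rotation as R
    s=s or arm.sense(); Rm=R.from_quat(s["orientation"]).as_matrix()
    d=np.array([*target_xy,z])-s["ee_pos"]; t=Rm.T@d/120
    y=Rm[:,1]; cur=np.arctan2(y[1],y[0]); dy=(yaw_y-cur+np.pi/2)%np.pi-np.pi/2
    return np.round(t,3), round(-np.degrees(dy)/30,3), s["joint_pos"][5]
E
python3 - <<'E'
from h import *
r=lambda *a:np.round(ray(*a)[:2]).tolist()
print("tray scene",[r("scene",p,18) for p in((352,212),(407,206),(443,263),(381,276))])
print("tray side",[r("side",p,18) for p in((176,303),(302,303),(298,387),(160,384))])
print("brush handle end",r("scene",(204,246),19),r("side",(287,187),19))
print("brush box side",r("side",(293,153),19))
print("plate",[r("scene",p,12) for p in((173,199),(195,200),(155,287),(123,281))],[r("side",p,12) for p in((372,176),(255,159),(248,170),(367,187))])
for n,x in(("rose",(318,235)),("blue",(282,231)),("yellow",(247,227))): print(n,r("scene",x,41))
print("rose side",r("side",(257,255),41),r("side",(273,231),41),r("side",(291,207),41))
K,E=KE("wrist");print("cam",-E[:3,:3].T@E[:3,3])
E
```

```text
tray scene [[468.0, 234.0], [449.0, 403.0], [680.0, 433.0], [716.0, 264.0]]
tray side [[708.0, 273.0], [463.0, 223.0], [436.0, 415.0], [665.0, 457.0]]
brush handle end [589.0, -189.0] [576.0, -189.0]
brush box side [595.0, -376.0]
plate [[371.0, -305.0], [380.0, -237.0], [719.0, -299.0], [696.0, -382.0]] [[359.0, -298.0], [701.0, -333.0], [705.0, -267.0], [368.0, -239.0]]
rose [584.0, 119.0]
blue [564.0, 23.0]
yellow [543.0, -72.0]
rose side [579.0, 124.0] [563.0, 35.0] [541.0, -67.0]
cam [107.28113406 521.66864756 373.50142766]
```

```bash
python3 - <<'E'
from h import *
print(rel((500,200),403,np.pi/2))
E
```

```text
(array([-3.328, -1.365,  0.014]), np.float64(-0.678), np.float64(-0.07031099663665658))
```

Request:
jog_arm([
  [-0.33,-0.14,0,-0.2,0],
  [-0.66,-0.28,0,-0.4,0],
  [-1,-0.41,0,-0.6,0],
  [-1,-0.41,0,-0.68,0],
  [-1,-0.41,0,-0.68,0],
])

```text
time: 1.45
ee_pos: [278.6, 403.8, 404.9]
orientation: [0.0, 1.0, 0.0, 0.0]
force: [0.3, -0.4, -0.0]
width: 85.5
grasp_force: 0.0
```

```bash
python3 - <<'E'
from h import *
print(rel((500,200),403,np.pi/2), arm.sense()["ee_pos"])
E
```

```text
(array([-1.847, -1.697,  0.015]), np.float64(-0.001), np.float64(-0.6784508860486179)) [278.55571672 403.79941806 404.8877096 ]
```

Request:
jog_arm([
  [-0.3,-0.28,0,0,0],
  [-0.6,-0.56,0,0,0],
  [-0.92,-0.85,0,0,0],
  [-0.92,-0.85,0,0,0],
])

```text
time: 1.85
ee_pos: [390.9, 300.1, 404.5]
orientation: [0.002, 1.0, -0.001, 0.0]
force: [0.5, 1.4, -0.8]
width: 85.4
grasp_force: 0.0
```

Request:
jog_arm([
  [-0.3,-0.28,0,0,0],
  [-0.6,-0.56,0,0,0],
  [-0.92,-0.85,0,0,0],
  [-0.92,-0.85,0,0,0],
  [-0.92,-0.85,0,0,0],
  [-0.92,-0.85,0,0,0],
])

```text
time: 2.45
ee_pos: [498.1, 202.1, 404.7]
orientation: [-0.001, 1.0, 0.0, -0.0]
force: [0.9, -0.3, -0.3]
width: 85.5
grasp_force: 0.0
```

```bash
python3 - <<'E'
from h import *
import pickle
m=arm.camera_model("wrist"); i=arm.camera("wrist"); cv2.imwrite("pics/w1.png",i); pickle.dump(m,open("w1.pkl","wb"))
for o in("tray","brush_bed","rose_block","blue_block","spatula"):
    print(o,[(round(d["score"],2),np.round(d["box"],1).tolist()) for d in arm.spot_in("wrist",o)[:2]])
print(arm.sense()["ee_pos"])
E
```

```text
tray [(0.63, [381.0, 224.4, 153.4, 180.4])]
brush_bed [(0.81, [423.2, 220.3, 42.6, 159.6])]
rose_block [(0.9, [211.6, 249.2, 50.7, 53.3])]
blue_block [(0.94, [131.9, 239.7, 67.6, 51.4])]
spatula [(0.68, [332.6, 232.6, 21.5, 131.2])]
[498.34748981 201.4532707  404.94149627]
```

View pics/w1.png

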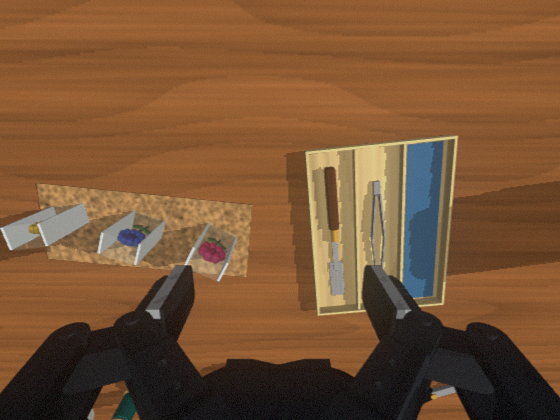

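The wrist view shows the tray's top corners near (306,153), (457,137), (443,303) and (319,315). The blue liner is at the +y side and the rose block at about (212,250).

```bash
python3 - <<'E'
from h import *
import pickle
m=pickle.load(open("w1.pkl","rb")); i=cv2.imread("pics/w1.png")
for p in((306,153),(457,137),(443,303),(319,315)): print("tray",np.round(ray("wrist",p,18,m),1))
hsv=cv2.cvtColor(i,cv2.COLOR_BGR2HSV)
k=cv2.inRange(hsv,(95,90,40),(125,255,255)); k[:,:390]=0
n,l,st,c=cv2.connectedComponentsWithStats(k); b=1+np.argmax(st[1:,4])
ys,xs=np.where(l==b)
P=np.array([ray("wrist",(x,y),4.5,m)[:2] for x,y in zip(xs[::3],ys[::3])],np.float32)
R=cv2.minAreaRect(P); print("bed",R)
bp=cv2.boxPoints(R); print(bp)
cv2.imwrite("pics/w1c.png",cv2.resize(i[180:300,60:280],None,fx=3.5,fy=3.5,interpolation=cv2.INTER_CUBIC))
E
```

```text
tray [463.3 237.7  18. ]
tray [444.  415.4  18. ]
tray [674.3 440.2  18. ]
tray [695.2 264.3  18. ]
bed ((562.36328125, 397.0818786621094), (222.24612426757812, 42.5345344543457), 6.120789527893066)
[[449.60605 406.37943]
 [454.14133 364.08737]
 [675.1205  387.78433]
 [670.5852  430.0764 ]]
```

View pics/w1c.png

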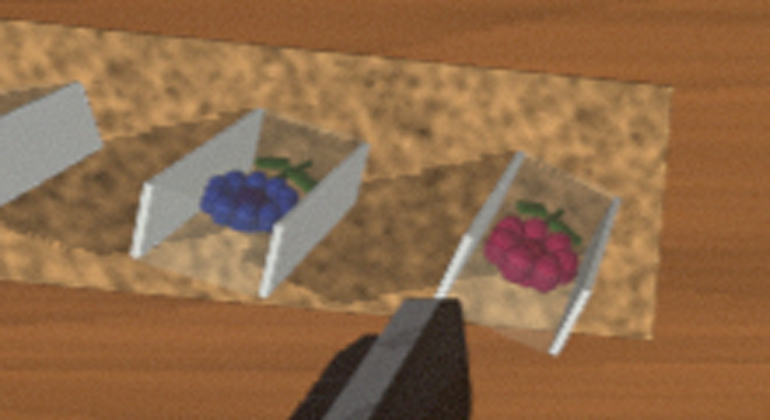

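The crop shows the rose block's white top edges running from (468,238) to (440,297) and from (590,290) to (553,354) in crop pixels. Next I'll go over to the brush.

Request:
jog_arm([
  [-0.05,-0.22,0,0.25,0],
  [-0.09,-0.44,0,0.5,0],
  [-0.14,-0.66,0,0.75,0],
  [-0.18,-0.87,0,1,0],
])

```text
time: 3.15
ee_pos: [520.5, 95.6, 404.8]
orientation: [0.261, 0.965, 0.0, 0.0]
force: [-0.2, 0.5, 0.3]
width: 85.4
grasp_force: 0.0
```

Request:
jog_arm([
  [-0.15,-0.17,0,0.25,0],
  [-0.3,-0.33,0,0.5,0],
  [-0.45,-0.5,0,0.75,0],
  [-0.59,-0.66,0,1,0],
])

```text
time: 3.55
ee_pos: [542.4, -8.4, 404.8]
orientation: [0.502, 0.865, 0.0, 0.0]
force: [-1.5, 1.0, 0.5]
width: 85.6
grasp_force: 0.0
```

Request:
jog_arm([
  [-0.21,-0.07,0,0.25,0],
  [-0.42,-0.14,0,0.5,0],
  [-0.63,-0.2,0,0.75,0],
  [-0.84,-0.27,0,1,0],
  [-0.84,-0.27,0,1,0],
])

```text
time: 4.05
ee_pos: [565.0, -113.3, 404.3]
orientation: [0.709, 0.705, -0.0, 0.0]
force: [0.6, 1.1, -0.9]
width: 85.5
grasp_force: 0.0
```

Request:
jog_arm([
  [-0.3,0.06,0,0,0],
  [-0.6,0.12,0,0,0],
  [-0.87,0.18,0,0,0],
  [-0.87,0.18,0,0,0],
  [-0.87,0.18,0,0,0],
])

```text
time: 4.55
ee_pos: [586.7, -215.1, 404.4]
orientation: [0.706, 0.708, 0.0, -0.0]
force: [-0.3, 0.8, 0.3]
width: 85.5
grasp_force: 0.0
```

```bash
python3 - <<'E'
from h import *
import pickle
m=pickle.load(open("w1.pkl","rb"))
q=[ray("wrist",(60+a/3.5,180+b/3.5),79,m)[:2] for a,b in((468,238),(440,297),(590,290),(553,354))]
print("rose top",np.round(q,1).tolist(),np.mean(q,0))
m=arm.camera_model("wrist"); i=arm.camera("wrist"); cv2.imwrite("pics/w2.png",i); pickle.dump(m,open("w2.pkl","wb"))
for o in("brush","view_stand","brush_tip"):
    print(o,[(round(d["score"],2),np.round(d["box"],1).tolist()) for d in arm.spot_in("wrist",o)[:2]])
s=arm.sense();print(s["ee_pos"],s["orientation"],s["joint_pos"])
E
```

```text
rose top [[559.8, 111.3], [580.7, 100.5], [578.0, 148.9], [601.6, 135.6]] [580.01694974 124.11414499]
brush [(0.96, [280.1, 232.8, 27.3, 144.3])]
view_stand [(0.66, [189.0, 307.1, 376.2, 222.5])]
brush_tip [(0.63, [278.5, 234.6, 25.7, 141.3]), (0.5, [234.6, 48.2, 44.1, 65.8])]
[ 586.6809199  -214.06040536  405.05739657] [7.05944789e-01 7.08266825e-01 2.13849088e-04 1.17483880e-04] [-4.09031319e-01  3.36842118e-01  1.07716011e+00  3.15873746e-04
  1.72721521e+00 -4.12265909e-01]
```

View pics/w2.png

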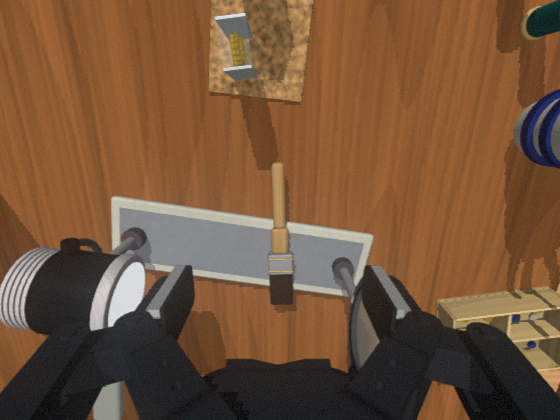

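The wrist view shows the brush from its handle end at (278,164) to its bristle end at (282,304). The foot plate's +y edge runs from (114,197) to (372,236), and its far lens-end corner is near (356,297).

```bash
python3 - <<'E'
from h import *
import pickle
m=pickle.load(open("w2.pkl","rb"))
r=lambda p,z:ray("wrist",p,z,m)[:2]
a=r((278,163),19);b=r((282,304),20);u=(b-a)/np.linalg.norm(b-a)
print("end",a,"tip",b,np.linalg.norm(b-a),"yaw",np.arctan2(u[1],u[0]));g=a+45*u
print("grip",g)
print("plate",[np.round(r(p,12),1).tolist() for p in((114,197),(372,236),(356,297))])
print(rel(g,300,np.arctan2(u[1],u[0])+np.pi/2))
E
```

```text
end [ 586.93802561 -190.33190804] tip [ 593.24772724 -390.01682855] 199.78458352323358 yaw -1.5392085489247376
grip [ 588.35923924 -235.30945969]
plate [[377.4, -235.6], [712.8, -288.6], [699.6, -383.6]]
(array([-0.177,  0.013,  0.875]), np.float64(-0.054), np.float64(-0.41226590913787886))
```

Request:
jog_arm([
  [-0.18,0.01,0.3,-0.05,0],
  [-0.18,0.01,0.6,-0.05,0],
  [-0.18,0.01,0.88,-0.05,0],
  [-0.18,0.01,0.88,-0.05,0],
  [-0.18,0.01,0.88,-0.05,0],
])

```text
time: 5.25
ee_pos: [588.0, -236.4, 300.0]
orientation: [0.697, 0.717, 0.0, 0.0]
force: [0.0, -0.4, 0.5]
width: 85.3
grasp_force: 0.0
```

```bash
python3 - <<'E'
from h import *
import pickle
m=arm.camera_model("wrist"); i=arm.camera("wrist"); cv2.imwrite("pics/w3.png",i)
print([np.round(proj("wrist",p,m)[0]).tolist() for p in((586.9,-190.3,19),(588.4,-235.3,19))])
print(arm.spot_in("wrist","brush")[:1], rel((588.4,-235.3),185,0.0316), arm.sense()["ee_pos"])
E
```

```text
[[278.0, 157.0], [278.0, 208.0]]
[{'box': [276.3, 253.9, 41.8, 191.5], 'score': 0.77}] (array([ 0.014, -0.004,  0.978]), np.float64(-0.007), np.float64(-0.4689303790457781)) [ 588.3852041  -236.74671911  302.33302229]
```

View pics/w3.png

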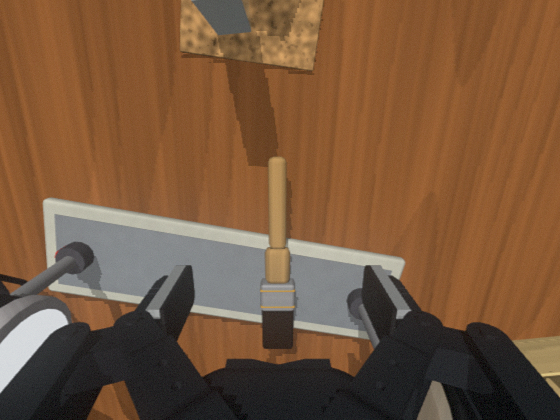

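The handle end is at (277,157), as predicted. I'll descend and grip.

Request:
jog_arm([
  [0.01,0,0.3,0,0],
  [0.01,0,0.55,0,0],
  [0.01,0,0.75,0,0],
  [0.01,0,0.87,0,0],
  [0.01,0,0.95,0,0],
  [0.01,0,0.95,0,0],
  [0.01,0,0.95,0,0.5],
  [0.01,0,0.95,0,0.7],
  [0.01,0,0.95,0,1],
  [0.01,0,0.95,0,1],
  [0.01,0,0.95,0,1],
  [0.01,0,0.95,0,1],
  [0.01,0,0.95,0,1],
  [0.01,0,0.95,0,1],
])

```text
time: 6.75
ee_pos: [587.9, -235.8, 185.5]
orientation: [0.697, 0.717, 0.0, 0.0]
force: [-0.9, 0.3, 4.1]
width: 14.0
grasp_force: 61.9
```

Request:
jog_arm([
  [0,0,-0.05,0,1],
  [0,0,-0.15,0,1],
  [0,0,-0.32,0,1],
  [0,0,-0.55,0,1],
  [0,0,-0.8,0,1],
  [0,0,-0.95,0,1],
  [0,0,-1,0,1],
  [0,0,-1,0,1],
])

```text
time: 7.55
ee_pos: [587.9, -235.8, 306.2]
orientation: [0.697, 0.717, 0.0, 0.001]
force: [0.8, -0.2, -1.0]
width: 14.4
grasp_force: 61.5
```

```bash
python3 - <<'E'
from h import *
i=arm.camera("wrist"); cv2.imwrite("pics/w4.png",i)
print(arm.spot_in("wrist","brush")[:1], arm.sense()["width"],arm.sense()["grasp_force"])
E
```

```text
[{'box': [278.8, 278.5, 41.3, 174.6], 'score': 0.73}] 14.611409229935928 61.47833704948425
```

View pics/w4.png

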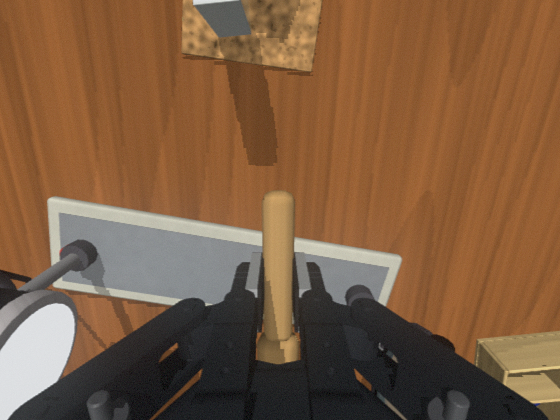

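The brush is held (handle end at (279,192)) and lifted clear, so I'll carry it to the tray.

Request:
jog_arm([
  [0.1,0,0,0,1],
  [0.3,0,0,0,1],
  [0.6,0,0,0,1],
  [0.96,0,0,0,1],
])

```text
time: 8.05
ee_pos: [584.2, -119.4, 303.7]
orientation: [0.698, 0.716, -0.0, -0.001]
force: [0.5, 0.7, -1.0]
width: 14.3
grasp_force: 61.5
```

Request:
jog_arm([
  [0.33,0,0,0,1],
  [0.65,0,0,0,1],
  [0.96,0,0,0,1],
])

```text
time: 8.35
ee_pos: [580.8, -3.0, 304.0]
orientation: [0.697, 0.717, -0.0, -0.001]
force: [0.7, -0.8, -0.2]
width: 14.1
grasp_force: 61.5
```

Request:
jog_arm([
  [0.2,-0.03,0,-0.1,1],
  [0.4,-0.06,0,-0.3,1],
  [0.6,-0.1,0,-0.55,1],
  [0.72,-0.12,0,-0.8,1],
  [0.83,-0.13,0,-1,1],
])

```text
time: 8.85
ee_pos: [562.3, 95.4, 303.9]
orientation: [0.485, 0.874, -0.0, -0.001]
force: [0.2, -0.8, 0.2]
width: 14.1
grasp_force: 61.4
```

Request:
jog_arm([
  [0.16,0.06,0,-0.2,1],
  [0.32,0.12,0,-0.4,1],
  [0.48,0.18,0,-0.6,1],
  [0.64,0.24,0,-0.8,1],
  [0.78,0.3,0,-1,1],
])

```text
time: 9.35
ee_pos: [543.9, 193.8, 303.9]
orientation: [0.243, 0.97, -0.0, -0.001]
force: [-0.1, -0.7, 0.1]
width: 14.4
grasp_force: 61.4
```

Request:
jog_arm([
  [0.1,0.13,0,-0.2,1],
  [0.21,0.26,0,-0.4,1],
  [0.32,0.4,0,-0.65,1],
  [0.43,0.53,0,-0.85,1],
  [0.5,0.62,0,-0.95,1],
  [0.52,0.65,0,-1,1],
  [0.52,0.65,0,-1,1],
])

```text
time: 10.05
ee_pos: [526.6, 291.1, 304.3]
orientation: [-0.014, 1.0, -0.0, -0.001]
force: [-0.3, 0.6, -0.1]
width: 14.6
grasp_force: 61.4
```

```bash
python3 - <<'E'
from h import *
print(rel((507.8,391.4),300,0.108+np.pi/2),arm.sense()["width"])
E
```

```text
(array([0.133, 0.84 , 0.035]), np.float64(-0.152), np.float64(-1.1554341512890045)) 14.552107557210556
```

Request:
jog_arm([
  [0.03,0.25,0.1,-0.15,1],
  [0.07,0.5,0.25,-0.15,1],
  [0.1,0.75,0.4,-0.15,1],
  [0.13,0.84,0.53,-0.15,1],
  [0.13,0.84,0.53,-0.15,1],
  [0.13,0.84,0.53,-0.15,1],
])

```text
time: 10.65
ee_pos: [509.1, 389.9, 241.5]
orientation: [-0.052, 0.999, -0.0, -0.0]
force: [-0.5, -0.2, -0.0]
width: 14.1
grasp_force: 61.4
```

```bash
python3 - <<'E'
from h import *
import pickle
m=arm.camera_model("wrist"); i=arm.camera("wrist"); j=arm.camera("side"); pickle.dump(m,open("w5.pkl","wb"))
print(rel((507.8,391.4),200,0.108+np.pi/2),arm.sense()["width"],arm.sense()["ee_pos"])
cv2.imwrite("pics/w5.png",np.hstack([i[:,:][::1,::1],cv2.resize(j[260:420,120:360],None,fx=2.6,fy=2.625)])[:, :])
a=cv2.imread("pics/w5.png"); print(a.shape); cv2.imwrite("pics/w5.png",cv2.resize(a,(800,int(800*a.shape[0]/a.shape[1]))))
E
```

```text
(array([0.014, 0.015, 0.358]), np.float64(-0.007), np.float64(-1.0795024185423487)) 14.639886442412385 [509.55292055 389.75704761 242.94422482]
(420, 1184, 3)
```

View pics/w5.png

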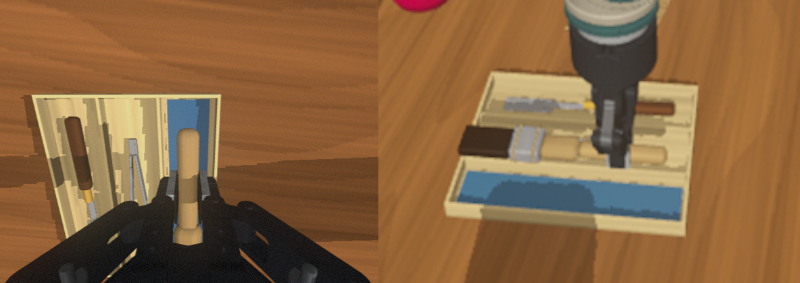

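The wrist and side views show the brush level, centred over the blue liner, with its bristles towards the spatula blade's end. Now I'll lower it.

Request:
jog_arm([
  [0.01,0.01,0.1,0,1],
  [0.01,0.01,0.22,0,1],
  [0.01,0.01,0.33,0,1],
  [0.01,0.01,0.42,0,1],
  [0.01,0.01,0.47,0,1],
  [0.01,0.01,0.5,0,1],
  [0.01,0.01,0.515,0,1],
  [0.01,0.01,0.525,0,1],
  [0.01,0.01,0.525,0,1],
])

```text
time: 11.65
ee_pos: [507.5, 392.0, 178.9]
orientation: [-0.053, 0.999, 0.0, 0.0]
force: [-0.1, -0.1, -0.2]
width: 14.3
grasp_force: 61.4
```

Request:
jog_arm([
  [0,0,0.004,0,1],
  [0,0,0.008,0,1],
  [0,0,0.008,0,1],
  [0,0,0.008,0,1],
])

```text
time: 12.05
ee_pos: [507.6, 392.1, 178.4]
orientation: [-0.053, 0.999, 0.0, 0.0]
force: [-1.9, -1.4, 5.8]
width: 14.5
grasp_force: 64.9
```

Request:
jog_arm([
  [0,0,0,0,0.8],
  [0,0,0,0,0.76],
  [0,0,0,0,0.74],
  [0,0,0,0,0.74],
  [0,0,0,0,0.74],
])

```text
time: 12.55
ee_pos: [507.5, 392.3, 178.0]
orientation: [-0.053, 0.999, 0.001, 0.001]
force: [-0.5, 4.2, 4.1]
width: 22.5
grasp_force: 2.3
```

Request:
jog_arm([
  [0,0,0,0,0.77],
  [0,0,0,0,0.77],
  [0,0,-0.03,0,0.77],
  [0,0,-0.08,0,0.77],
  [0,0,-0.2,0,0.77],
  [0,0,-0.4,0,0.6],
  [0,0,-0.7,0,0.3],
  [0,0,-1,0,0],
])

```text
time: 13.35
ee_pos: [507.2, 391.7, 299.3]
orientation: [-0.053, 0.999, -0.0, -0.0]
force: [0.3, -0.1, 0.5]
width: 62.1
grasp_force: 0.0
```

```bash
python3 - <<'E'
from h import *
import pickle
m=arm.camera_model("wrist"); i=arm.camera("wrist"); pickle.dump(m,open("w6.pkl","wb"))
cv2.imwrite("pics/w6.png",i); j=arm.camera("side")
cv2.imwrite("pics/w6.png",np.hstack([cv2.resize(i,(400,300)),cv2.resize(j[270:420,140:340],(400,300))]))
cv2.imwrite("pics/w6full.png",i)
u=np.array([np.cos(.108),np.sin(.108)]);o=np.array([562.5,397.3])
print("pred end,tip px",[np.round(proj("wrist",[*(o+d*u),11.5],m)[0]).tolist() for d in(-100,100)])
s=arm.sense();print(s["ee_pos"],s["width"],arm.spot_in("wrist","brush")[:1])
E
```

```text
pred end,tip px [[276.0, 156.0], [276.0, 342.0]]
[508.09539692 392.33162046 305.65270083] 76.64673202472574 [{'box': [277.9, 253.5, 31.8, 191.4], 'score': 0.76}]
```

View pics/w6.png

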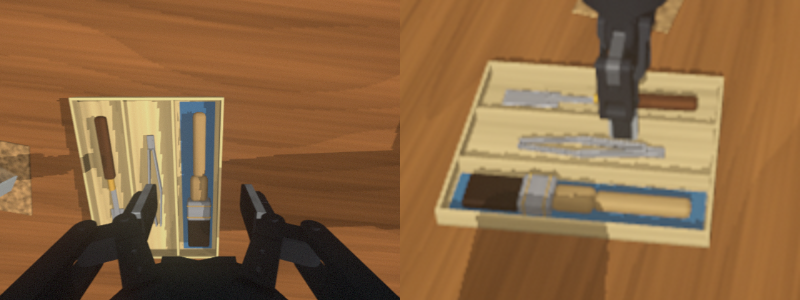

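The brush lies in the blue compartment with its bristles at the blade end, and spatula and tweezers are untouched. Next is the rose block.

Request:
jog_arm([
  [-0.03,-0.25,0,0.25,0],
  [-0.06,-0.5,0,0.5,0],
  [-0.1,-0.75,0,0.75,0],
  [-0.1,-0.75,0,1,0],
])

```text
time: 13.9
ee_pos: [529.6, 300.5, 296.6]
orientation: [0.212, 0.977, -0.001, -0.001]
force: [-0.1, 0.2, 0.3]
width: 85.5
grasp_force: 0.0
```

Request:
jog_arm([
  [-0.15,-0.2,0,0.1,0],
  [-0.3,-0.4,0,0.1,0],
  [-0.46,-0.6,0,0.1,0],
])

```text
time: 14.2
ee_pos: [549.9, 214.5, 296.5]
orientation: [0.233, 0.973, -0.001, -0.001]
force: [0.9, -0.2, 0.2]
width: 85.2
grasp_force: 0.0
```

Request:
jog_arm([
  [-0.2,-0.2,0,0,0],
  [-0.4,-0.4,0,0,0],
  [-0.49,-0.57,0,0,0],
  [-0.49,-0.57,0,0,0],
  [-0.49,-0.57,0,0,0],
])

```text
time: 14.7
ee_pos: [571.4, 127.8, 296.9]
orientation: [0.233, 0.972, -0.0, -0.001]
force: [0.1, -0.3, -0.4]
width: 85.2
grasp_force: 0.0
```

```bash
python3 - <<'E'
from h import *
import pickle
m=arm.camera_model("wrist"); i=arm.camera("wrist"); pickle.dump(m,open("w7.pkl","wb"))
cv2.imwrite("pics/w7.png",i)
print([np.round(d["box"],1).tolist() for d in arm.spot_in("wrist","rose_block")[:1]]); print(arm.sense()["ee_pos"])
E
```

```text
[[276.8, 233.8, 64.0, 66.9]]
[571.31622169 128.82799755 297.19611536]
```

View pics/w7.png

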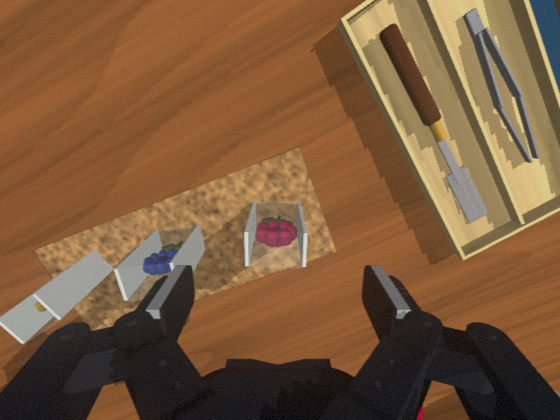

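The wrist view shows the rose block almost square to the gripper. Its left frosted side spans (254,203)–(246,266) and its right one (300,203)–(306,266). I'll fit its pose to the silhouette.

```bash
python3 - <<'E'
from h import *
import pickle
from scipy.optimize import least_squares
m=pickle.load(open("w7.pkl","rb")); i=cv2.imread("pics/w7.png")
hsv=cv2.cvtColor(i,cv2.COLOR_BGR2HSV).astype(int)
k=((hsv[...,1]<60)&(hsv[...,2]>90)).astype(np.uint8); w=np.zeros_like(k); w[196:274,236:316]=1; k*=w
n,l,st,_=cv2.connectedComponentsWithStats(k); print(st[1:].tolist())
good=[b for b in range(1,n) if st[b,4]>60]
ys,xs=np.where(np.isin(l,good)); obs=np.c_[xs,ys]
A=np.linspace(0,2*np.pi,48,endpoint=False); D=np.c_[np.cos(A),np.sin(A)]
ho=(obs@D.T).max(0)+.5*0
loc=np.array([[a,b,c] for a in(-14,14) for b in(-22,22) for c in(3,79)],float)
def P(p):
    c,s=np.cos(p[2]),np.sin(p[2]); return loc@np.array([[c,s,0],[-s,c,0],[0,0,1]])+[p[0],p[1],0]
f=lambda p:(proj("wrist",P(p),m)@D.T).max(0)-ho
r=least_squares(f,[580,124,-.47],loss="soft_l1",x_scale=[1,1,.01]); print(r.x,np.round(np.abs(r.fun).mean(),2),np.round(proj("wrist",P(r.x),m)).tolist())
print(rel(r.x[:2],300,r.x[2]+np.pi/2))
E
```

```text
[[244, 201, 13, 66, 518], [296, 202, 12, 65, 476]]
[ 5.79752070e+02  1.23141144e+02 -4.69861952e-01] 1.24 [[252.0, 200.0], [243.0, 231.0], [299.0, 200.0], [307.0, 231.0], [253.0, 228.0], [245.0, 267.0], [299.0, 228.0], [306.0, 267.0]]
(array([-0.084, -0.011, -0.023]), np.float64(0.002), np.float64(-0.9431522415960224))
```

Request:
jog_arm([
  [-0.08,-0.01,0,0,0.2],
  [-0.08,-0.01,0.1,0,0.2],
  [-0.08,-0.01,0.3,0,0.2],
  [-0.08,-0.01,0.5,0,0.2],
  [-0.08,-0.01,0.65,0,0.2],
  [-0.08,-0.01,0.72,0,0.2],
  [-0.08,-0.01,0.74,0,0.2],
  [-0.08,-0.01,0.74,0,0.2],
])

```text
time: 15.6
ee_pos: [579.7, 122.6, 208.9]
orientation: [0.233, 0.973, 0.0, 0.0]
force: [-0.1, 0.3, 0.2]
width: 68.2
grasp_force: 0.0
```

Request:
jog_arm([
  [0,0,0,0,0.3],
  [0,0,0,0,0.36],
  [0,0,0,0,0.4],
  [0,0,0,0,0.44],
  [0,0,0,0,0.48],
  [0,0,0,0,0.55],
  [0,0,0,0,0.7],
  [0,0,0,0,1],
  [0,0,0,0,1],
  [0,0,0,0,1],
])

```text
time: 16.6
ee_pos: [579.7, 122.5, 209.1]
orientation: [0.233, 0.973, 0.0, 0.0]
force: [-0.6, -1.9, 4.1]
width: 43.3
grasp_force: 61.2
```

The rose block is held, 43.3 mm between the frosted sides. I'll refine the stand's pose from the stored pictures before carrying it over.

```bash
cat > stand.py <<'E'
from h import *
import pickle
from scipy.optimize import least_squares
def pale(i,smax=60,vmin=100):
    h=cv2.cvtColor(i,cv2.COLOR_BGR2HSV); return ((h[...,1]<smax)&(h[...,2]>vmin)).astype(np.uint8)
def big(k,px=None):
    n,l,st,c=cv2.connectedComponentsWithStats(k); b=1+np.argmax(st[1:,4]); return l==b,st[b].tolist(),c[b]
def T(p,L):
    c,s=np.cos(p[2]),np.sin(p[2]); return np.atleast_2d(L)@np.array([[c,s,0],[-s,c,0],[0,0,1]])+[p[0],p[1],0]
box=np.array([[a,b,c] for a in(-195,155) for b in(-50,50) for c in(0,12)],float)
E
python3 - <<'E'
from stand import *
i=cv2.imread("pics/w2.png"); m=pickle.load(open("w2.pkl","rb"))
k=pale(i); reg=np.zeros_like(k); reg[185:262,95:385]=1; reg[262:305,300:362]=1; reg[225:262,:]&=1
k=k*reg; M,st,c=big(k); print("plate comp",st)
ys,xs=np.where(M); obs=np.c_[xs,ys]
A=np.radians(np.r_[np.arange(-110,-60,4),np.arange(-30,22,6)]); D=np.c_[np.cos(A),np.sin(A)]
ho=(obs@D.T).max(0)
f=lambda p:(proj("wrist",T(p,box),m)@D.T).max(0)-ho
r=least_squares(f,[556,-313,-.157],loss="soft_l1",x_scale=[1,1,.01]); print("plate fit",r.x,np.round(r.fun,1).tolist())
print("corners pred",np.round(proj("wrist",T(r.x,box),m)).tolist())
for n,im,mm,rg in(("scene",cv2.imread("pics/scene0.png"),None,(150,200,140,190)),("wrist",i,m,(240,340,80,160))):
    y0,y1,x0,x1=rg; q=np.zeros(im.shape[:2],np.uint8); q[y0:y1,x0:x1]=(im[y0:y1,x0:x1].min(2)>190)
    M,st,c=big(q); ys,xs=np.where(M); e=cv2.fitEllipse(cv2.convexHull(np.c_[xs,ys].astype(np.int32)))
    print(n,"glow",st,e,"pred",proj(n,T(r.x,[-110,0,140]),mm)[0], "ray z140",ray(n,e[0],140,mm))
E
```

```text
plate comp [109, 196, 265, 107, 12648]
plate fit [ 5.53648904e+02 -3.16350655e+02 -1.50404043e-01] [0.6, 0.4, 0.3, 0.2, 0.1, -0.0, -0.5, -1.0, -0.1, 0.1, 0.2, 0.1, 0.1, -0.5, -0.4, -0.2, -0.1, -0.0, 0.1, 0.2, 0.3, 1.7]
corners pred [[114.0, 263.0], [109.0, 267.0], [112.0, 196.0], [107.0, 199.0], [354.0, 295.0], [356.0, 300.0], [370.0, 234.0], [373.0, 237.0]]
scene glow [151, 170, 25, 21, 396] ((163.36676025390625, 180.1155548095703), (18.849658966064453, 26.085309982299805), 116.26197052001953) pred [162.96224605 179.4690784 ] ray z140 [ 447.98571314 -298.2560367   140.        ]
wrist glow [108, 263, 37, 64, 1328] ((126.50687408447266, 295.5278015136719), (27.11022186279297, 71.27029418945312), 21.569185256958008) pred [125.2588475  300.85865368] ray z140 [ 446.96823113 -294.07395515  140.        ]
```

Request:
jog_arm([
  [0,0,-0.05,0,1],
  [0,0,-0.15,0,1],
  [0,0,-0.35,0,1],
  [0,0,-0.6,0,1],
  [0,0,-0.83,0,1],
  [0,0,-0.95,0,1],
  [0,0,-1,0,1],
  [0,0,-1,0,1],
])

```text
time: 17.4
ee_pos: [579.6, 122.5, 328.8]
orientation: [0.233, 0.973, 0.0, 0.0]
force: [-0.7, 0.7, -1.6]
width: 43.4
grasp_force: 61.1
```

Request:
jog_arm([
  [-0.03,-0.06,0,0,1],
  [-0.1,-0.2,0,0,1],
  [-0.2,-0.4,0,0,1],
  [-0.31,-0.61,0,0,1],
  [-0.365,-0.72,0,0,1],
])

```text
time: 17.9
ee_pos: [579.3, 23.4, 327.0]
orientation: [0.234, 0.972, -0.001, -0.001]
force: [-0.5, -0.2, -0.6]
width: 43.3
grasp_force: 61.1
```

Request:
jog_arm([
  [-0.09,-0.18,0,0,1],
  [-0.18,-0.36,0,0,1],
  [-0.27,-0.54,0,0,1],
  [-0.365,-0.72,0,0,1],
])

```text
time: 18.3
ee_pos: [579.2, -72.2, 327.6]
orientation: [0.233, 0.973, 0.0, -0.001]
force: [-0.5, -0.3, -0.9]
width: 43.8
grasp_force: 61.1
```

Request:
jog_arm([
  [-0.09,-0.18,0,-0.1,1],
  [-0.18,-0.36,0,-0.25,1],
  [-0.27,-0.54,0,-0.4,1],
  [-0.34,-0.67,0,-0.52,1],
  [-0.365,-0.72,0,-0.6,1],
  [-0.365,-0.72,0,-0.6,1],
  [-0.365,-0.72,0,-0.6,1],
])

```text
time: 19.0
ee_pos: [579.3, -167.9, 327.9]
orientation: [0.078, 0.997, 0.0, -0.001]
force: [0.4, 0.8, -1.0]
width: 43.5
grasp_force: 61.0
```

```bash
python3 - <<'E'
from stand import *
m=arm.camera_model("wrist"); i=arm.camera("wrist"); cv2.imwrite("pics/w8.png",i); pickle.dump(m,open("w8.pkl","wb"))
s=arm.sense(); print(s["ee_pos"],s["joint_pos"],s["width"])
print(rel((555,-315.5),308,np.pi/2-.152))
# block pose in hand: observed support vs model, in tool frame
k=pale(i); w=np.zeros_like(k); print([d for d in arm.spot_in("wrist","rose_block")[:1]])
p=[555,-315.5,-.152]
print("lamp px",proj("wrist",T(p,[-110,0,140]),m),"corners",np.round(proj("wrist",T(p,box),m)).tolist())
E
```

```text
[ 579.36135184 -167.64140184  328.13495114] [-3.42949497e-01  3.05826836e-01  1.26817489e+00  3.79428133e-04
  1.56864146e+00 -1.75732120e+00] 43.450200358014
(array([ 0.008, -1.249,  0.167]), np.float64(-0.008), np.float64(-1.7573212009707548))
[{'box': [280.1, 286.2, 107.3, 126.4], 'score': 0.64}]
lamp px [[-41.7693066   45.44060624]] corners [[37.0, -31.0], [25.0, -39.0], [156.0, -32.0], [150.0, -39.0], [112.0, 317.0], [106.0, 324.0], [194.0, 317.0], [192.0, 324.0]]
```

Request:
jog_arm([
  [0,-0.05,0.05,0,1],
  [0.01,-0.15,0.12,0,1],
  [0.01,-0.3,0.17,0,1],
  [0.01,-0.45,0.17,0,1],
  [0.01,-0.55,0.17,-0.01,1],
  [0.01,-0.65,0.17,-0.01,1],
])

```text
time: 19.7
ee_pos: [565.7, -246.7, 308.6]
orientation: [0.076, 0.997, -0.0, 0.0]
force: [0.5, -0.2, -0.8]
width: 43.6
grasp_force: 61.0
```

Request:
jog_arm([
  [0,-0.1,0,0,1],
  [0,-0.2,0,0,1],
  [0,-0.32,0,0,1],
  [0,-0.44,0,0,1],
  [0,-0.53,0,0,1],
  [0,-0.58,0,0,1],
  [0,-0.6,0,0,1],
  [0,-0.6,0,0,1],
  [0,-0.6,0,0,1],
  [0,-0.6,0,0,1],
])

```text
time: 20.7
ee_pos: [555.4, -315.7, 308.3]
orientation: [0.075, 0.997, 0.0, 0.0]
force: [0.2, -0.3, -1.1]
width: 43.2
grasp_force: 61.0
```

```bash
python3 - <<'E'
from stand import *
import itertools
m=arm.camera_model("wrist"); i=arm.camera("wrist"); cv2.imwrite("pics/w9.png",i); pickle.dump(m,open("w9.pkl","wb"))
for n in("scene","side"): cv2.imwrite(f"pics/{n}9.png",arm.camera(n))
s=arm.sense(); print(s["ee_pos"],s["orientation"],s["width"],rel((555,-315.5),308,np.pi/2-.152))
P=np.array([[a,b,c] for a in(-14,14) for b in(-22,22) for c in(102,178)],float)
for n in("scene","side","wrist"):
    q=proj(n,T([555,-315.5,-.152],P),m if n=="wrist" else None)
    print(n,"pred box",np.round(np.r_[(q.min(0)+q.max(0))/2,np.ptp(q,axis=0)],1),[(round(d["score"],2),np.round(d["box"],1).tolist()) for d in arm.spot_in(n,"rose_block")[:2]])
# frosted silhouette fit in the side view: pale blob near prediction is reported
pb=proj("wrist",T([555,-315.5,-.152],box),m); print("plate pred wrist",np.round(pb).tolist())
E
```

```text
[ 555.37394429 -315.84872556  308.36209908] [7.50003367e-02 9.97183507e-01 3.01438341e-05 4.39435346e-05] 43.446667649515696 (array([0.004, 0.002, 0.003]), np.float64(0.004), np.float64(-1.9955562211368656))
scene pred box [149.3 204.9  26.6  30.9] [(0.74, [149.3, 206.2, 26.7, 29.0]), (0.55, [420.4, 235.8, 36.2, 48.3])]
side pred box [303.5 125.6  15.3  33.6] [(0.8, [303.1, 127.3, 13.0, 33.2]), (0.16, [236.9, 343.6, 71.5, 9.5])]
wrist pred box [274.1 284.7 112.5 126.1] []
plate pred wrist [[212.0, -44.0], [208.0, -52.0], [341.0, -43.0], [344.0, -51.0], [232.0, 328.0], [231.0, 336.0], [320.0, 329.0], [321.0, 336.0]]
```

```bash
python3 - <<'E'
from stand import *
i=cv2.imread("pics/w8.png"); m=pickle.load(open("w8.pkl","rb")); k=pale(i)
p=[555,-315.5,-.152]
for x in(-150,-100,-50,0,50):
    a=proj("wrist",T(p,[[x,50,0],[x,50,12],[x,-50,12]]),m); r=int(round(a[0,1]))
    if 0<=r<420:
        c=np.where(k[r,:230])[0]; c=c[c>90]; print(x,r,"pred +y edge",np.round(a[:2,0],1),"seen",c.max() if len(c) else None)
q=proj("wrist",T(p,[[155,20,0],[155,20,12]]),m); c=int(q[0,0]); y=np.where(k[250:380,c])[0]+250; print("lens end pred rows",q[:,1].round(1),"seen",y.max() if len(y) else None)
E
```

```text
-150 29 pred +y edge [162.6 157.3] seen 162
-100 90 pred +y edge [169.3 164.6] seen 169
-50 144 pred +y edge [175.3 171.2] seen 175
0 193 pred +y edge [180.7 177. ] seen 180
50 237 pred +y edge [185.6 182.2] seen 185
lens end pred rows [317.2 324. ] seen 308
```

```bash
python3 - <<'E'
from stand import *
p=[555,-315.5,-.152]
i=cv2.imread("pics/scene0.png"); k=pale(i)
for n,im in(("scene",i),("side",cv2.imread("pics/side0.png"))):
    k=pale(im)
    a=proj(n,T(p,box),None); print(n,np.round(a,1).tolist())
    for y in(30,40):
        for e,xx,zs in((155,155,(0,12)),(-195,-195,(0,12))):
            L=np.array([[xx+d,y,12] for d in range(-25,26)],float); q=np.round(proj(n,T(p,L))).astype(int)
            print(n,y,xx,"".join(str(k[v,u]) for u,v in q))
i=cv2.imread("pics/w8.png");m=pickle.load(open("w8.pkl","rb"))
L=np.array([[155+d,35,12] for d in range(-40,20)],float); q=np.round(proj("wrist",T(p,L),m)).astype(int); print([i[v,u].tolist() for u,v in q[::4]])
E
```

```text
scene [[164.8, 199.0], [164.0, 196.0], [195.9, 201.0], [195.3, 198.0], [121.4, 285.8], [120.1, 282.7], [159.9, 289.0], [159.0, 285.9]]
scene 30 155 111111111111111111111111111111111000000000000000000
scene 30 -195 000000000000000000000000000000111111111111111111111
scene 40 155 111111111111111111111111111111110000000000000000000
scene 40 -195 000000000000000000000000000000000011111111111111111
side [[373.9, 173.1], [374.3, 169.4], [365.9, 191.2], [366.3, 187.4], [259.7, 153.6], [259.6, 150.1], [246.5, 169.4], [246.3, 165.8]]
side 30 155 111111111111111111111111000000000000000000000000000
side 30 -195 000000000000000000000000111111111111111111111111111
side 40 155 111111111111111111111110000000000000000000000000000
side 40 -195 000000000000000000000000011111111111111111111111111
[[138, 137, 131], [139, 138, 133], [136, 132, 129], [133, 130, 126], [97, 99, 97], [41, 41, 41], [38, 41, 41], [35, 34, 36], [35, 34, 31], [32, 30, 31], [28, 30, 32], [41, 43, 43], [40, 38, 35], [42, 41, 42], [37, 36, 37]]
```

```bash
python3 - <<'E'
from cell import arm
s=arm.sense(); print(s["time"],s["joint_velocities"],s["width"]); print(arm.sign_off())
E
```

```text
21.0 [-6.67679065e-04 -9.82216197e-05 -1.58976598e-03 -1.89959375e-03
  1.04413984e-03 -4.77966418e-04] 43.34369559012893
the job is handed in; nothing more can be done
None
```

The job was handed in at 21.0 s: the brush lies flat in the blue-lined compartment with its bristles at the spatula-blade end. The pink-flower block is held still by its frosted sides at mid-beam (within a few mm), its polished faces square to the beam.

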